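# Level the serving shelf under hand pressure

### The arm

A 6-joint arm with a two-finger parallel gripper is mounted at the origin on the work surface. World frame = base frame: x ahead of the robot, y to its left, z up, the work surface at z = 0. Lengths are in m, angles in rad, forces in N, time in s.
With the tool pointing down it reaches from about 0.375 to 0.9 m from the base axis. Payload 3.1 kg.
Tool frame: the origin (TCP) lies at the very end of the fingers, on their centre line; the grasp point (between the pads) lies 19 mm behind it; z points along the fingers, y is the direction in which the jaws open and shut (so a half turn about z gives the same grasp; the last joint's range is limited). The gripper opens to 85 mm and grips with 20 to 120 N. Pads are 22 mm wide; open, the fingers measure 114 mm over their backs; the gripper's body (76 mm by 85 mm) begins 54 mm behind the grasp point. The pads swing forward as they close: fully open they stand 13 mm farther back than shut.
Start: joints at [-1.431, 0.527, 1.433, -0, 1.181, -0.178], TCP at [0.195, -0.594, 0.231] pointing down, gripper open.
Joint ranges: [-3.08, 3.08], [-0.75, 2.2], [0.22, 2.44], [-1.43, 4.57], [0, 2.65], [-2.85, 2.85]. Speed limits (rad/s): [2.79, 2.79, 3.14, 3.14, 3.14, 3.14].

### API

Orientations are given as a unit quaternion [x, y, z, w].
In Python, from station import manip gives the robot as it stands.
- The arm moves only by the tool send_rows, never from a script. Its argument "motion" is a list of rows, each an object with "gripper": the finger opening in mm, from 0 to 85.4; "travel": the shift along the tool's x, y, z in mm, a list of three; "rotation": the turn, a rotation vector about the tool's x, y, z in degrees, a list of three. In form: [{"gripper": gripper, "travel": [x, y, z], "rotation": [ax, ay, az]}, ...]. A call has 1 to 12 rows; each row shifts and turns the commanded pose from where the row before left it, along the tool's axes as they then stand; what a row does not reach is not made up. A row lasts 1/12 s, in which the tool goes at most 41.7 mm and 7.16 degrees, less where a joint would pass 70% of its speed; a pose out of reach is approached as far as the arm can. A call is refused whole if a number of a shift passes 41.7 or a number of a turn 7.16, either way. A call with a gripper value outside its range is refused whole. The fingers move at their own pace and stop on an object; "newtons" is the grip in N (left out, the last holds). Time passes only in rows, so rows that do not move let the fingers close. It gives the time, the measured TCP pose, the force and the opening at its end, in the units of the state.
- manip.sense(): the state, without advancing time (a new reading comes with each control period).
- manip.snapshot(name): name is "scene" or "top" or "wrist"; returns the picture (400x640x3 uint8, red, green, blue); there is no depth.
- manip.calibration(name): a dict with "fx", "fy", "cx", "cy" (pixels), "k1" (the pictures are not rectified: a ray, as slopes to the right and down, at radius r is drawn at 1 + k1 r^2 times it, then the intrinsics apply), "cam_to_world" (4x4, takes a point from camera to world coordinates). Camera axes: x right, y down, z forward; pixel columns grow to the right and rows downward; lengths in m; the calibration is good to about 2 mm. A picture is of the moment at which its call begins: read the wrist's pose just before it. calibration takes no time and is no camera call; for the wrist camera it gives the pose at the moment of the call.
- manip.sign_off(): hands the job in, once; it reports no verdict.
The state is a dict: "t": time; "q": joint angles; "qd": joint speeds; "tau": joint torques, N m; "tcp_pos": TCP position; "tool_rot": TCP orientation; "force": force on the tool from outside, world axes, zero at the start; "ft_torque": the same for the moment, N m; "finger_gap": opening from 0.0 (shut) to 1.0 (fully open).
Only numpy, scipy, OpenCV 4.12 (cv2) and the standard library are available. Lean on these libraries where they do the work, as an engineer would, in place of code of your own. Each camera call takes 0.05 s, during which the arm holds its last target. There are 200 camera calls.

### The job

Thread the spirit level's eye over the post on the serving shelf so that the level lies flat along the shelf, then turn the black knob of the levelling foot until the bubble stays between the two black lines while you press the level's free end down so that the sprung shelf is fully down. Finish while still holding that pressure on the level: do not let go at the end. Leave everything else on the table where it is.

Things in the scene. Friction and masses are not known exactly. Their poses are not given: they have to be found in the camera images.
- level: the spirit level: aluminium bar 166 mm long (x), 24 wide (y), 32 high at its solid ends, 26 high along the middle 98 mm; z up. At +x a flat tab, 10 thick, 30 wide, flush with the underside, runs on from 83 to 117 mm and has the eye in it. Origin: centre of the bar's underside. 0.2 to 0.3 kg, balanced near the origin. Stands loose on the table at the start; grasp it across its width.
- level_hole (a point): centre of the level's eye (vertical through hole, 15.5 mm diameter) at the underside of the tab, 100 mm from the level's origin along its +x
- level_vial (a point): middle of the level's green vial, 22 mm above the level's origin; the vial lies along x, open to above. The bubble in it is a white piece 14 mm long. Two black lines go round the vial, their inner edges 10.75 mm either side of this point, so the bubble is between them when within about 4 mm of the middle.
- bubble (a joint): the bubble's place along the vial (m): 0 the middle, positive towards the eye, travel 0.036 either way. It floats to the higher end, 0.4 m per rad of the level's slope along its length (0.1 rad: 0.040), and takes about a second to settle. It tells the shelf's slope only once the level lies on the shelf.
- stand: the stand of the white serving shelf, fixed to the table: base 150 x 340 mm (x, y), origin under its centre. The shelf's hinge is at its +y end (y = +150 mm, 50 mm high), the levelling foot at its -y end (y = -130 mm).
- shelf_post (a point): foot of the steel post (9 mm diameter, 22 high, top 4 mm tapered) on the shelf's upper face, about 62 mm above the table. Axes tilt with the shelf: z out of its face, +y to the hinge, -y to the levelling foot. The face is 126 mm wide and runs 50 mm to +y, 200 mm to -y of the post. The level belongs with its bar along -y, origin 100 mm from the post. It starts between 0.02 rad high and 0.06 rad low at the foot end.
- shelf (a joint): how far the sprung shelf is pushed down at its foot end (rad): 0 free (under the level's weight alone it stays near 0), 0.018 fully down on its stop. A push of about 6 N on level_press takes it fully down; that lowers this place by about 5 mm and moves the bubble about 12 mm towards the eye, and the stand gives a little more under each further newton (bubble 0.6 mm).
- foot (a joint): turn of the levelling foot's knob (rad), 0 to 4, growing clockwise seen from above. Clockwise raises the shelf's foot end by 0.035 rad per rad, which moves the bubble 14 mm per rad away from the eye. It stays where it is left (friction about 0.15 N m). The right setting differs each time: 0.5 to 2.5 rad clockwise from the start.
- foot_grip (a point): middle of the levelling foot's black knob: upright, round, 48 mm diameter, 26 tall, this point 14 mm above its lower face and about 114 mm above the table. It turns about the vertical through this point and does not move otherwise. It stands on an aluminium housing, 70 x 66 mm, top 85 mm above the table. The free end of the seated level is 62 mm away.
- level_press (a point): middle of the flat top of the level's solid free end (34 x 24 mm, the end without the eye), 66 mm from the origin along -x, 32 mm above the underside: a good place to press down
- mug: white mug, 76 mm across, 85 high, a bystander; origin under its centre
- bowl: white bowl, 140 mm across, 55 high, a bystander; origin under its centre
- bottle: clear bottle, 64 mm across, 190 high, a bystander; origin under its centre
- jar: glass jar, 68 mm across, 85 high, a bystander; origin under its centre
- spoon: steel spoon, 160 mm long, lying flat, a bystander
- cup: grey cup on the white cutting board, 72 mm across, 70 high, a bystander; origin under its centre

How it is judged:
By the outcome, as a careful person would: the job done as asked, in the order asked, and still so for the second after the job is handed in, while the arm keeps its last pose, push and grip.
It also fails if it takes over 72 s, if anything falls off the work surface, if the arm or the gripper's body presses on something with over 40 N, if the wrist force passes 120 N, or if a joint passes its speed limit or range.

## Working session

There is one attempt and no reset: what is moved stays moved. The work goes in short steps, Python scripts to look and compute and a tool call to move; the robot and the scene stay as the last step left them, time stands still between calls to the robot, and variables do not carry over. Pictures are saved under pics/ and viewed, about 8 in all and at most 12, crops included, and the job is handed in when it is done.

Besides the shell and the picture viewer there is one more tool, called after "Request:" by a JSON object that holds its "op" and its "data", one argument or row to a line. send_rows: Moves the arm, as the interface text tells. Its arguments: {"type":"object","properties":{"motion":{"type":"array","items":{"type":"object","properties":{"gripper":{"type":"number"},"travel":{"type":"array","items":{"type":"number"}},"rotation":{"type":"array","items":{"type":"number"}}}}},"newtons":{"type":"number"}},"required":["motion"]}

```bash
mkdir -p pics; ls
python3 - <<'E'
from station import manip
import cv2,numpy as np
s=manip.sense();print(s)
for n in("scene","top"):
    im=manip.snapshot(n);cv2.imwrite(f"pics/{n}0.png",im[:,:,::-1])
    c=manip.calibration(n);print(n,c)
E
```

```text
pics
{'t': 0.0, 'q': array([-1.43152299e+00,  5.28457587e-01,  1.43390086e+00,  2.16799538e-05,
        1.18136944e+00, -1.78510609e-01]), 'qd': array([ 7.55300758e-05, -2.01010563e-03, -3.99663175e-04, -1.13616541e-03,
        3.62327541e-04,  1.57696606e-04]), 'tau': array([-6.36922869e-04, -4.42353272e+01, -1.78022772e+01, -3.55334741e-04,
        8.43287475e-03, -2.09559389e-06]), 'tcp_pos': array([ 0.19521687, -0.59298785,  0.23033933]), 'tool_rot': array([ 9.87403296e-01,  1.58220069e-01,  3.09658422e-05, -1.06721341e-03]), 'force': array([ 0.12521789, -0.26306011,  0.49727181]), 'ft_torque': array([ 0.01735751, -0.02486525, -0.03094294]), 'finger_gap': 0.997376239111112}
scene {'fx': 442.31208557551713, 'fy': 442.31208557551713, 'cx': 323.2551445795201, 'cy': 200.10294974486456, 'k1': 0.033576033213283465, 'cam_to_world': array([[-0.06160553,  0.73314316, -0.67727827,  1.35603941],
       [ 0.99790852,  0.03193168, -0.05620466,  0.01821213],
       [-0.01957943, -0.67932427, -0.73357697,  0.93448045],
       [ 0.        ,  0.        ,  0.        ,  1.        ]])}
top {'fx': 508.8535284528419, 'fy': 508.8535284528419, 'cx': 325.49034655249244, 'cy': 192.59048623039772, 'k1': -0.07732804564903693, 'cam_to_world': array([[-0.02701566, -0.98754539,  0.15499757,  0.32989351],
       [-0.99952003,  0.02903755,  0.01079504, -0.05379711],
       [-0.01516135, -0.15463155, -0.98785587,  1.70239007],
       [ 0.        ,  0.        ,  0.        ,  1.        ]])}
```

View pics/scene0.png

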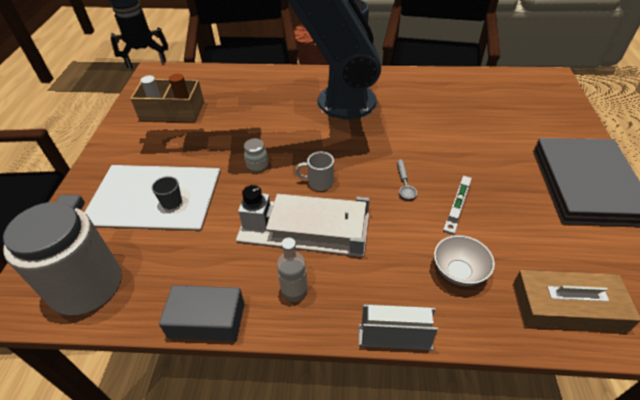

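View pics/top0.png

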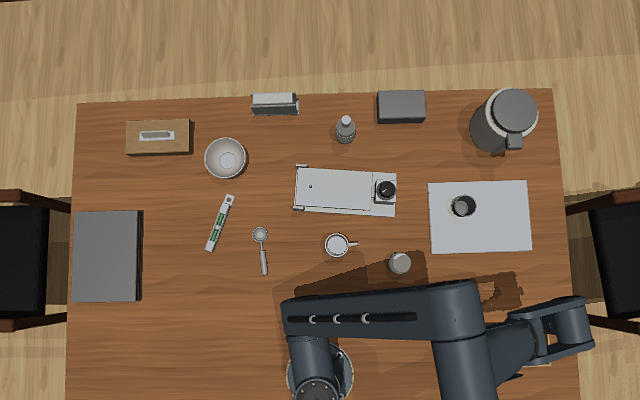

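Both views show the level (top: eye ≈(229,199), far end ≈(209,250)), the post ≈(311,187) and the knob ≈(386,189). I'll enlarge these to measure them.

```bash
python3 - <<'E'
import cv2,numpy as np
t=cv2.imread("pics/top0.png");s=cv2.imread("pics/scene0.png")
r=lambda im,x,y,w,h,k:cv2.resize(im[y:y+h,x:x+w],None,fx=k,fy=k,interpolation=cv2.INTER_CUBIC)
a=r(t,195,150,210,110,3.8)   # 798x418
cv2.imwrite("pics/c1.png",a)
b=r(s,230,165,250,95,3.2)
cv2.imwrite("pics/c2.png",b)
E
cat > h.py <<'E'
from station import manip
import cv2,numpy as np
from scipy.spatial.transform import Rotation as R
def ray(n,u,v,c=None):
    c=c or manip.calibration(n)
    d=np.array([(u-c['cx'])/c['fx'],(v-c['cy'])/c['fy']]);p=d.copy()
    for _ in range(20): p=d/(1+c['k1']*(p@p))
    T=c['cam_to_world'];return T[:3,3],T[:3,:3]@np.array([p[0],p[1],1])
def at(n,u,v,z,c=None):
    o,d=ray(n,u,v,c);return o+d*(z-o[2])/d[2]
def pix(n,P,c=None):
    c=c or manip.calibration(n);T=c['cam_to_world']
    q=T[:3,:3].T@(np.array(P)-T[:3,3]);p=q[:2]/q[2];p=p*(1+c['k1']*(p@p))
    return p*c['fx']+[c['cx'],c['cy']]
def go(pos,yaw=None):
    """shift (mm, tool axes) to pos; yaw = world angle of tool x axis, tool down"""
    s=manip.sense();M=R.from_quat(s['tool_rot'])
    print('t',s['t'],'tcp',(s['tcp_pos']*1e3).round(1),'F',s['force'].round(1),'gap',round(s['finger_gap']*85.4,1))
    print('shift',(M.inv().apply(np.array(pos)-s['tcp_pos'])*1e3).round(1))
    if yaw is not None:
        x=np.array([np.cos(yaw),np.sin(yaw),0]);z=np.array([0,0,-1]);G=R.from_matrix(np.c_[x,np.cross(z,x),z])
        print('rot',np.degrees((M.inv()*G).as_rotvec()).round(2),'shift in target frame',(G.inv().apply(np.array(pos)-s['tcp_pos'])*1e3).round(1))
E
```

```text
(no output)
```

View pics/c1.png

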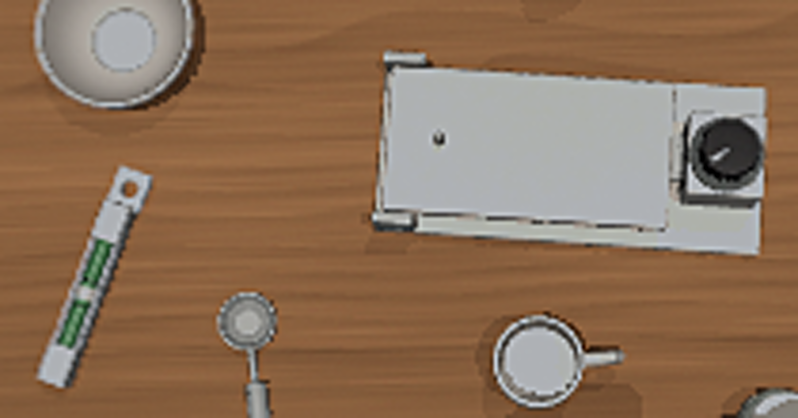

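View pics/c2.png

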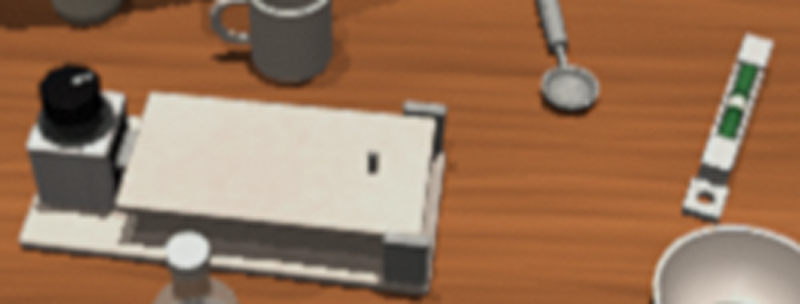

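Run:
```python
from h import *
def T(x,y,z):return at("top",x/3.8+195-.37,y/3.8+150-.37,z)
def S(x,y,z):return at("scene",x/3.2+230-.34,y/3.2+165-.34,z)
def tri(a,b):
    (o1,d1),(o2,d2)=a,b
    st=np.linalg.lstsq(np.c_[d1,-d2],o2-o1,rcond=None)[0]
    p,q=o1+d1*st[0],o2+d2*st[1];return ((p+q)/2).round(4),round(np.linalg.norm(p-q),4)
rT=lambda x,y:ray("top",x/3.8+195-.37,y/3.8+150-.37)
rS=lambda x,y:ray("scene",x/3.2+230-.34,y/3.2+165-.34)
print("eye",T(129,187,.010),S(706,198,.008),tri(rT(129,187),rS(706,198)))
print("vial",T(85,292,.022),S(737,102,.022))
print("freeend",T(60,371,.032),S(757,47,.032))
print("post",T(439,139,.073),S(372.5,163,.073),tri(rT(439,139),rS(372.5,163)))
print("knob",T(729,151,.126),S(70,88,.126),tri(rT(729,151),rS(70,88)))
for n,p in (("basecorner",(765,88)),("basecorner2",(760,253)),("hinge",(385,55)),("hinge2",(373,230))):print(n,T(*p,.01),T(*p,.06))
```

```text
eye [0.58368964 0.29271129 0.01      ] [0.58217244 0.29327169 0.008     ] (array([0.5837, 0.2927, 0.0098]), np.float64(0.0))
vial [0.48995019 0.32903826 0.022     ] [0.48332256 0.33019349 0.022     ]
freeend [0.42085149 0.34844067 0.032     ] [0.42388642 0.35430478 0.032     ]
post [0.60799672 0.01325507 0.073     ] [0.61224878 0.01409049 0.073     ] (array([0.6087, 0.0137, 0.0689]), np.float64(0.0006))
knob [ 0.58184247 -0.22807785  0.126     ] [ 0.59007005 -0.22768371  0.126     ] (array([ 0.5831, -0.2294,  0.1187]), np.float64(0.001))
basecorner [ 0.65625898 -0.27559822  0.01      ] [ 0.64661684 -0.26904532  0.06      ]
basecorner2 [ 0.50880678 -0.26405973  0.01      ] [ 0.50352096 -0.25784773  0.06      ]
hinge [0.69642543 0.06250615 0.01      ] [0.68559661 0.05907009 0.06      ]
hinge2 [0.53905833 0.07593591 0.01      ] [0.53287876 0.07210307 0.06      ]
```

Run:
```python
from h import *
s=manip.sense();M=R.from_quat(s['tool_rot'])
T=manip.calibration("wrist");W=T['cam_to_world']
print({k:v for k,v in T.items() if k!='cam_to_world'})
print("cam pos in tool",M.inv().apply(W[:3,3]-s['tcp_pos']).round(4),"\n",(M.as_matrix().T@W[:3,:3]).round(3))
A=np.array([.43,-.25,.27]);B=np.array([.475,.325,.22])
print(M.inv().apply(A-s['tcp_pos'])*1e3, M.inv().apply(B-A)*1e3)
go(B,np.radians(-20))
```

```text
{'fx': 331.3214730927753, 'fy': 331.3214730927753, 'cx': 319.23184937279234, 'cy': 204.08408261791675, 'k1': 0.014486203984776763}
cam pos in tool [ 0.0806 -0.0006 -0.143 ] 
 [[ 0.    -0.951 -0.311]
 [ 1.     0.     0.   ]
 [ 0.    -0.311  0.951]]
[ 330.21803667 -252.56748985  -38.97764278] [ 222.40678648 -532.04551694   51.11545006]
t 0.1 tcp [ 195.2 -593.   230.4] F [-0.2  1.  -0.4] gap 85.2
shift [ 552.6 -784.6   12.1]
rot [-1.100e-01  2.000e-02  3.821e+01] shift in target frame [ -51.1 -958.4   10.4]
```

Request:
{"op": "send_rows", "data": {
  "motion": [
    {"gripper":85,"travel":[27.5,-21,-3.25],"rotation":[0,0,0]},
    {"gripper":85,"travel":[27.5,-21,-3.25],"rotation":[0,0,0]},
    {"gripper":85,"travel":[27.5,-21,-3.25],"rotation":[0,0,0]},
    {"gripper":85,"travel":[27.5,-21,-3.25],"rotation":[0,0,0]},
    {"gripper":85,"travel":[27.5,-21,-3.25],"rotation":[0,0,0]},
    {"gripper":85,"travel":[27.5,-21,-3.25],"rotation":[0,0,0]},
    {"gripper":85,"travel":[27.5,-21,-3.25],"rotation":[0,0,0]},
    {"gripper":85,"travel":[27.5,-21,-3.25],"rotation":[0,0,0]},
    {"gripper":85,"travel":[27.5,-21,-3.25],"rotation":[0,0,0]},
    {"gripper":85,"travel":[27.5,-21,-3.25],"rotation":[0,0,0]},
    {"gripper":85,"travel":[27.5,-21,-3.25],"rotation":[0,0,0]},
    {"gripper":85,"travel":[27.5,-21,-3.25],"rotation":[0,0,0]}
  ]
}}

```text
t: 1.1
tcp_pos: [0.4305, -0.2494, 0.2702]
tool_rot: [0.987, 0.158, -0.0, -0.0]
force: [1.1, -0.1, -0.4]
finger_gap: 1.001
```

Request:
{"op": "send_rows", "data": {
  "motion": [
    {"gripper":85,"travel":[14.8,-35.5,3.4],"rotation":[0,0,0]},
    {"gripper":85,"travel":[14.8,-35.5,3.4],"rotation":[0,0,0]},
    {"gripper":85,"travel":[14.8,-35.5,3.4],"rotation":[0,0,0]},
    {"gripper":85,"travel":[14.8,-35.5,3.4],"rotation":[0,0,0]},
    {"gripper":85,"travel":[14.8,-35.5,3.4],"rotation":[0,0,0]},
    {"gripper":85,"travel":[14.8,-35.5,3.4],"rotation":[0,0,0]},
    {"gripper":85,"travel":[14.8,-35.5,3.4],"rotation":[0,0,0]},
    {"gripper":85,"travel":[14.8,-35.5,3.4],"rotation":[0,0,0]},
    {"gripper":85,"travel":[14.8,-35.5,3.4],"rotation":[0,0,0]},
    {"gripper":85,"travel":[14.8,-35.5,3.4],"rotation":[0,0,0]},
    {"gripper":85,"travel":[14.8,-35.5,3.4],"rotation":[0,0,0]},
    {"gripper":85,"travel":[14.8,-35.5,3.4],"rotation":[0,0,0]}
  ]
}}

```text
t: 2.1
tcp_pos: [0.4651, 0.2109, 0.2291]
tool_rot: [0.987, 0.158, -0.0, 0.0]
force: [0.4, -0.2, 0.3]
finger_gap: 0.999
```

Request:
{"op": "send_rows", "data": {
  "motion": [
    {"gripper":85,"travel":[14.8,-35.5,3.4],"rotation":[0,0,0]},
    {"gripper":85,"travel":[14.8,-35.5,3.4],"rotation":[0,0,0]},
    {"gripper":85,"travel":[14.8,-35.5,3.4],"rotation":[0,0,0]},
    {"gripper":85,"travel":[0,0,0],"rotation":[0,0,6.4]},
    {"gripper":85,"travel":[0,0,0],"rotation":[0,0,6.4]},
    {"gripper":85,"travel":[0,0,0],"rotation":[0,0,6.4]},
    {"gripper":85,"travel":[0,0,0],"rotation":[0,0,6.4]},
    {"gripper":85,"travel":[0,0,0],"rotation":[0,0,6.4]},
    {"gripper":85,"travel":[0,0,0],"rotation":[0,0,6.2]},
    {"gripper":85,"travel":[0,0,0],"rotation":[0,0,0]},
    {"gripper":85,"travel":[0,0,0],"rotation":[0,0,0]}
  ]
}}

```text
t: 3.02
tcp_pos: [0.4743, 0.3239, 0.219]
tool_rot: [0.985, -0.172, -0.0, 0.0]
force: [0.2, 0.2, 0.4]
finger_gap: 0.992
```

Run:
```python
from h import *
go([.489,.327,.2],np.radians(-20))
print(manip.sense()['q'].round(2))
im=manip.snapshot("wrist")[:,:,::-1]
cv2.imwrite("pics/w1.png",im)
```

```text
t 3.0167 tcp [474.3 323.9 219. ] F [0.2 0.2 0.4] gap 84.7
shift [12.8 -7.9 18.9]
rot [0.03 0.04 0.17] shift in target frame [12.8 -7.9 19. ]
[0.4  0.47 1.57 0.   1.09 2.32]
```

View pics/w1.png

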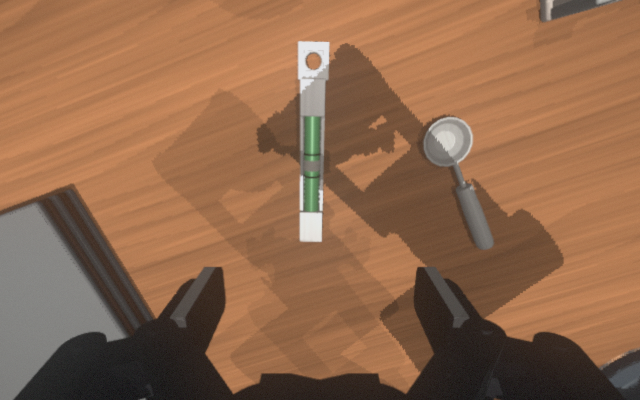

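The wrist view shows the level almost upright in the picture: eye at (314,61), vial middle at (313,165), free end at (311,241).

Run:
```python
from h import *
e=at("wrist",314,61,.010);v=at("wrist",312.5,165,.024);f=at("wrist",311,241,.032)
print(e,v,f,np.linalg.norm((e-v)[:2]),np.linalg.norm((e-f)[:2]))
d=(e-f)[:2];y=np.arctan2(d[1],d[0]);print(np.degrees(y))
o=e[:2]-d/np.linalg.norm(d)*.1;print(o)
go([*((o+v[:2])/2),.006],y)
```

```text
[0.58169859 0.29175986 0.01      ] [0.48821578 0.32741287 0.024     ] [0.41161924 0.35714436 0.032     ] 0.10005085476469129 0.18221448871011936
-21.02851824495102
[0.4883584  0.32764312]
t 3.0667 tcp [474.4 323.9 219. ] F [-0.1  0.7  0.6] gap 85.2
shift [ 12.   -8.2 213. ]
rot [0.03 0.03 1.18] shift in target frame [ 11.7  -8.4 213. ]
```

Request:
{"op": "send_rows", "data": {
  "motion": [
    {"gripper":60,"travel":[4,-2.8,10],"rotation":[0,0,1.2]},
    {"gripper":60,"travel":[4,-2.8,30],"rotation":[0,0,0]},
    {"gripper":60,"travel":[3.8,-2.8,38],"rotation":[0,0,0]},
    {"gripper":60,"travel":[0,0,38],"rotation":[0,0,0]},
    {"gripper":60,"travel":[0,0,38],"rotation":[0,0,0]},
    {"gripper":60,"travel":[0,0,30],"rotation":[0,0,0]},
    {"gripper":60,"travel":[0,0,18],"rotation":[0,0,0]},
    {"gripper":60,"travel":[0,0,10],"rotation":[0,0,0]},
    {"gripper":60,"travel":[0,0,0],"rotation":[0,0,0]}
  ]
}}

```text
t: 3.82
tcp_pos: [0.4871, 0.3269, 0.0044]
tool_rot: [0.983, -0.184, -0.002, 0.001]
force: [-0.2, 0.1, 0.1]
finger_gap: 0.703
```

Request:
{"op": "send_rows", "data": {
  "motion": [
    {"gripper":10,"travel":[0,0,0],"rotation":[0,0,0]},
    {"gripper":10,"travel":[0,0,0],"rotation":[0,0,0]},
    {"gripper":10,"travel":[0,0,0],"rotation":[0,0,0]},
    {"gripper":10,"travel":[0,0,0],"rotation":[0,0,0]},
    {"gripper":10,"travel":[0,0,0],"rotation":[0,0,0]},
    {"gripper":10,"travel":[0,0,0],"rotation":[0,0,0]},
    {"gripper":10,"travel":[0,0,0],"rotation":[0,0,0]}
  ],
  "newtons": 50
}}

```text
t: 4.4
tcp_pos: [0.4898, 0.3282, 0.0092]
tool_rot: [0.983, -0.184, 0.001, -0.001]
force: [-0.2, -0.0, 6.2]
finger_gap: 0.266
```

Request:
{"op": "send_rows", "data": {
  "motion": [
    {"gripper":10,"travel":[0,0,-5],"rotation":[0,0,0]},
    {"gripper":10,"travel":[0,0,-15],"rotation":[0,0,0]},
    {"gripper":10,"travel":[0,0,-30],"rotation":[0,0,0]},
    {"gripper":10,"travel":[0,0,-35],"rotation":[0,0,0]},
    {"gripper":10,"travel":[0,0,-35],"rotation":[0,0,0]},
    {"gripper":10,"travel":[0,0,-30],"rotation":[0,0,0]},
    {"gripper":10,"travel":[0,0,-20],"rotation":[0,0,0]},
    {"gripper":10,"travel":[0,0,0],"rotation":[0,0,0]}
  ]
}}

```text
t: 5.07
tcp_pos: [0.491, 0.329, 0.1823]
tool_rot: [0.983, -0.184, 0.004, -0.003]
force: [-0.0, -0.5, -3.4]
finger_gap: 0.262
```

Run:
```python
from h import *
print("bottle",at("top",346,121,.19),at("scene",289,243,.19))
p=np.array([.610,.0137]);yaw=np.radians(85)
o=p-.1*np.array([np.cos(yaw),np.sin(yaw)])
go([*o,.18],yaw)
im=manip.snapshot("wrist")[:,:,::-1]
cv2.imwrite("pics/w2.png",im)
```

```text
bottle [ 0.7884178  -0.10644396  0.19      ] [ 0.79487026 -0.10341223  0.19      ]
t 5.0667 tcp [491.  329.  182.3] F [-0.  -0.5 -3.4] gap 22.4
shift [252.7 347.1   1.7]
rot [ 9.0000e-02 -6.5000e-01 -1.0618e+02] shift in target frame [-403.7  146.     2.3]
```

View pics/w2.png

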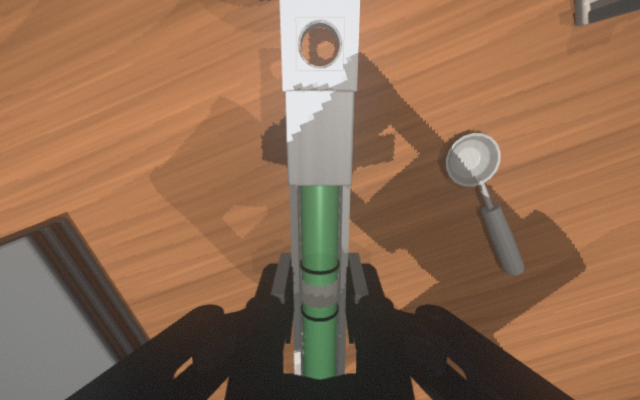

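Level held (gap 22.4 mm, weight 3.4 N). The wrist view shows the eye at (320,44), pointing straight ahead. Next I carry it to above the shelf.

Request:
{"op": "send_rows", "data": {
  "motion": [
    {"gripper":10,"travel":[12,17,0],"rotation":[0,0,0]},
    {"gripper":10,"travel":[22,30,0],"rotation":[0,0,0]},
    {"gripper":10,"travel":[22,30,0],"rotation":[0,0,0]},
    {"gripper":10,"travel":[22,30,0],"rotation":[0,0,0]},
    {"gripper":10,"travel":[22,30,0],"rotation":[0,0,0]},
    {"gripper":10,"travel":[22,30,0],"rotation":[0,0,0]},
    {"gripper":10,"travel":[22,30,0],"rotation":[0,0,0]},
    {"gripper":10,"travel":[22,30,0],"rotation":[0,0,0]},
    {"gripper":10,"travel":[22,30,0],"rotation":[0,0,0]},
    {"gripper":10,"travel":[22,30,0],"rotation":[0,0,0]},
    {"gripper":10,"travel":[22,30,0],"rotation":[0,0,0]},
    {"gripper":10,"travel":[20.7,30,0],"rotation":[0,0,0]}
  ]
}}

```text
t: 6.12
tcp_pos: [0.5973, -0.0886, 0.1746]
tool_rot: [0.983, -0.184, -0.002, -0.0]
force: [0.2, 0.1, -2.4]
finger_gap: 0.266
```

Request:
{"op": "send_rows", "data": {
  "motion": [
    {"gripper":10,"travel":[0,0,0],"rotation":[0,0,-4]},
    {"gripper":10,"travel":[0,0,0],"rotation":[0,0,-6.8]},
    {"gripper":10,"travel":[0,0,0],"rotation":[0,0,-6.8]},
    {"gripper":10,"travel":[0,0,0],"rotation":[0,0,-6.8]},
    {"gripper":10,"travel":[0,0,0],"rotation":[0,0,-6.8]},
    {"gripper":10,"travel":[0,0,0],"rotation":[0,0,-6.8]},
    {"gripper":10,"travel":[0,0,0],"rotation":[0,0,-6.8]},
    {"gripper":10,"travel":[0,0,0],"rotation":[0,0,-6.8]},
    {"gripper":10,"travel":[0,0,0],"rotation":[0,0,-6.8]},
    {"gripper":10,"travel":[0,0,0],"rotation":[0,0,-6.8]},
    {"gripper":10,"travel":[0,0,0],"rotation":[0,0,-6.8]},
    {"gripper":10,"travel":[0,0,0],"rotation":[0,0,-6.8]}
  ]
}}

```text
t: 7.12
tcp_pos: [0.5968, -0.0866, 0.1744]
tool_rot: [0.875, 0.484, -0.002, -0.002]
force: [-0.0, -0.8, -3.6]
finger_gap: 0.269
```

Request:
{"op": "send_rows", "data": {
  "motion": [
    {"gripper":10,"travel":[0,0,0],"rotation":[0,0,-6.8]},
    {"gripper":10,"travel":[0,0,0],"rotation":[0,0,-6.8]},
    {"gripper":10,"travel":[0,0,0],"rotation":[0,0,-6.8]},
    {"gripper":10,"travel":[0,0,0],"rotation":[0,0,-6.8]},
    {"gripper":10,"travel":[0,0,0],"rotation":[0,0,0]},
    {"gripper":10,"travel":[0,0,0],"rotation":[0,0,0]}
  ]
}}

```text
t: 7.62
tcp_pos: [0.5973, -0.0867, 0.1752]
tool_rot: [0.739, 0.673, -0.001, -0.002]
force: [0.3, -0.5, -2.5]
finger_gap: 0.267
```

Run:
```python
from h import *
p=np.array([.610,.0137]);yaw=np.radians(85)
o=p-.1*np.array([np.cos(yaw),np.sin(yaw)])
go([*o,.18],yaw);print(manip.sense()['q'].round(2))
im=manip.snapshot("wrist")[:,:,::-1]
cv2.imwrite("pics/w3.png",im)
```

```text
t 7.6167 tcp [597.3 -86.7 175.2] F [ 0.3 -0.5 -2.5] gap 22.8
shift [ 1.2  3.8 -4.8]
rot [-0.24 -0.06 -0.36] shift in target frame [ 1.2  3.8 -4.8]
[-0.33  0.57  1.54 -0.    1.04 -0.24]
```

View pics/w3.png

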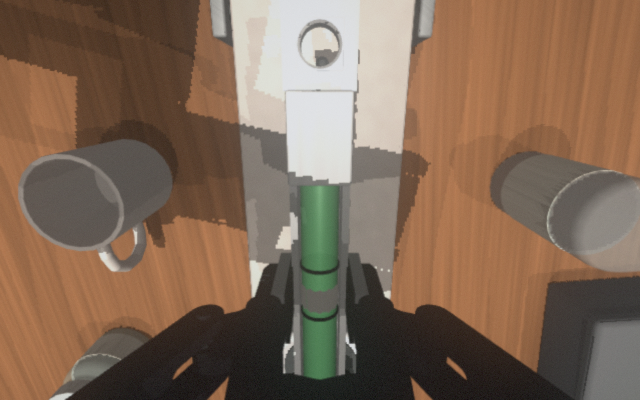

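Run:
```python
import cv2,numpy as np
g=cv2.imread("pics/w3.png",0)
print('      '+' '.join(f'{c:3d}' for c in range(296,346,2)))
for r in range(18,74,2): print(r,' '.join(f'{v:3d}' for v in g[r,296:346:2]))
print("shelf edges")
for r in (100,140,180): 
    d=np.diff(g[r].astype(int)); print(r,[(c,d[c]) for c in range(640) if abs(d[c])>35])
```

```text
296 298 300 302 304 306 308 310 312 314 316 318 320 322 324 326 328 330 332 334 336 338 340 342 344
18 221 221 222 221 221 222 220 221 220 221 219 213 214 216 219 220 221 222 221 221 221 221 221 219 220
20 220 221 221 221 223 222 221 217 204 173 173 168 166 169 170 186 214 221 222 222 221 221 222 221 219
22 223 223 223 221 222 218 194 171 168 160 154 150 144 155 144 119 147 190 217 222 223 222 222 221 221
24 223 221 222 222 220 192 141 165 136 111 106 103 102 105 103 120 155 169 175 217 222 221 221 222 220
26 220 222 223 220 198 186 161 114 108 107 109 121 126 113 106 103 105 132 162 171 217 221 222 221 220
28 221 221 220 205 186 146 110 111 131 182 208 210 212 209 203 151 110 103 118 157 176 221 223 222 221
30 221 222 215 190 163 112 121 187 212 216 214 214 213 215 220 221 213 128 104 124 136 201 220 222 221
32 222 221 194 176 117 134 215 221 214 214 214 214 214 215 219 222 222 218 149 106 109 138 216 222 221
34 222 214 160 148 118 204 221 221 215 214 214 214 213 212 215 222 222 219 213 126 113 165 201 222 223
36 223 203 145 115 177 222 223 222 214 213 214 214 213 213 215 222 223 22
[... 1331 characters left out ...]
7 112 144 168 198 223 224 223 220 223
64 223 224 223 223 224 216 189 186 210 216 117 105 119 119 117 120 158 175 204 222 223 223 223 219 223
66 224 224 223 224 224 223 219 203 180 185 163 144 137 159 160 176 186 215 223 224 224 223 224 222 223
68 224 224 224 223 224 223 224 225 219 209 205 189 188 196 209 218 224 224 225 224 223 224 224 222 224
70 224 224 224 224 224 224 224 224 223 223 219 210 210 210 209 210 214 222 222 222 223 223 223 221 225
72 224 225 224 224 225 225 224 225 223 224 224 222 222 224 223 224 224 224 224 224 224 224 224 224 223
shelf edgesTraceback (most recent call last):
  File "<stdin>", line 7, in <module>
IndexError: index 639 is out of bounds for axis 0 with size 639
```

Run:
```python
from h import *
s=manip.sense();M=R.from_quat(s['tool_rot']);z=s['tcp_pos'][2]
e=at("wrist",319.7,44.5,z+.001);p=at("wrist",321.7,63.5,.080)
f=lambda P:(M.inv().apply(P-s['tcp_pos'])*1e3).round(1)
print("eye",e,f(e),"post",p,f(p))
g=cv2.imread("pics/w3.png",0)
for r in (100,140,180):
    d=np.diff(g[r].astype(int)); print(r,[(c,int(d[c])) for c in range(639) if abs(d[c])>35])
c=cv2.imread("pics/top0.png",0)
```

```text
eye [0.607471   0.01227587 0.17660078] [99.6  0.5 -0.9] post [0.60887908 0.01353312 0.08      ] [100.9   2.1  95.7]
100 [(237, 41), (352, -38), (353, -47), (356, 46)]
140 [(285, 38), (286, 57), (351, -47), (353, 43), (402, -40)]
180 [(327, 37), (328, 51), (350, -38)]
```

Eye and post both come out where they must be: eye 99.6 mm ahead, and the post agrees with triangulation to within 0.2 mm. The correction is +1.3, +1.6 mm. The shelf edges are symmetric in the picture, so the yaw is right. I'll descend in steps.

Request:
{"op": "send_rows", "data": {
  "motion": [
    {"gripper":10,"travel":[0.7,0.8,15],"rotation":[-0.2,0,0]},
    {"gripper":10,"travel":[0.6,0.8,25],"rotation":[0,0,0]},
    {"gripper":10,"travel":[0,0,22],"rotation":[0,0,0]},
    {"gripper":10,"travel":[0,0,13],"rotation":[0,0,0]},
    {"gripper":10,"travel":[0,0,0],"rotation":[0,0,0]},
    {"gripper":10,"travel":[0,0,0],"rotation":[0,0,0]}
  ]
}}

```text
t: 8.17
tcp_pos: [0.5999, -0.0858, 0.1012]
tool_rot: [0.739, 0.674, 0.001, 0.0]
force: [0.6, 0.1, -2.0]
finger_gap: 0.273
```

Run:
```python
from h import *
go([.6,-.085,.08],np.radians(84.64))
im=manip.snapshot("wrist")[:,:,::-1]
cv2.imwrite("pics/w4.png",im)
g=cv2.cvtColor(im,cv2.COLOR_BGR2GRAY)
print('      '+' '.join(f'{c:3d}' for c in range(296,346,2)))
for r in range(18,74,2): print(r,' '.join(f'{v:3d}' for v in g[r,296:346:2]))
```

```text
t 8.1667 tcp [599.9 -85.8 101.2] F [ 0.6  0.1 -2. ] gap 23.3
shift [ 0.8 -0.  21.2]
rot [ 0.05 -0.04  0.09] shift in target frame [ 0.8  0.  21.2]
      296 298 300 302 304 306 308 310 312 314 316 318 320 322 324 326 328 330 332 334 336 338 340 342 344
18 220 218 221 219 220 219 221 220 220 219 215 211 211 215 217 219 218 219 220 220 220 220 220 219 218
20 220 221 220 220 220 221 220 216 202 171 167 164 164 167 162 181 213 220 220 219 220 221 221 220 215
22 219 222 219 221 220 217 198 160 145 157 152 148 143 150 132 126 149 185 215 218 219 220 221 220 207
24 220 221 221 220 220 187 144 142 125 106 103 102  99 103 103 121 154 164 173 214 220 221 220 221 205
26 220 221 221 219 198 183 163 112 108 106 104 104 106 104 101 103 101 129 160 172 216 221 221 220 206
28 217 222 220 199 175 143 108 106 108 116 127 129 130 128 114 104 101  97 117 154 172 218 220 220 207
30 213 221 213 161 148 108 107 107 113 122 130 129 131 130 114 108 107 102 100 117 140 197 220 221 210
32 212 219 192 173 110 108 109 108 118 131 130 132 123 113 109 107 108 105 103 104 114 149 217 220 209
34 213 213 181 146 108 
[... 1336 characters left out ...]
85 138 111 107  99 105 105 105 103  98  97 108 123 188 199 171 197 222 223 218 222
62 213 223 223 223 213 185 146 116 105  97  97  97  99 101 106 112 125 179 169 190 222 222 223 218 220
64 213 223 223 223 222 214 181 163 135 112 103  98 103 109 112 125 158 170 203 222 224 221 223 219 221
66 210 224 222 223 222 222 218 201 178 169 163 147 140 157 162 172 183 214 221 223 222 222 223 219 222
68 206 222 223 223 221 221 222 222 219 206 199 188 181 192 204 216 222 223 222 222 223 223 223 218 220
70 215 212 210 211 210 211 212 211 212 212 219 217 219 218 219 219 220 221 221 220 219 212 211 214 222
72 223 222 221 223 223 222 223 221 222 222 223 223 223 222 223 224 223 223 222 223 223 223 223 223 223
```

Run:
```python
from h import *
s=manip.sense();M=R.from_quat(s['tool_rot']);z=s['tcp_pos'][2]
e=at("wrist",319.7,44.5,z+.001);p=at("wrist",317.3,50,.084)
f=lambda P:(M.inv().apply(P-s['tcp_pos'])*1e3).round(1)
print("eye",f(e),"post",f(p),p)
```

```text
eye [99.6  0.5 -1. ] post [99.9 -0.5 18.3] [0.60960439 0.01341438 0.084     ]
```

Request:
{"op": "send_rows", "data": {
  "motion": [
    {"gripper":10,"travel":[0.3,-0.8,3],"rotation":[0,0,0]},
    {"gripper":10,"travel":[0,0,5],"rotation":[0,0,0]},
    {"gripper":10,"travel":[0,0,5],"rotation":[0,0,0]},
    {"gripper":10,"travel":[0,0,5],"rotation":[0,0,0]},
    {"gripper":10,"travel":[0,0,4],"rotation":[0,0,0]},
    {"gripper":10,"travel":[0,0,0],"rotation":[0,0,0]},
    {"gripper":10,"travel":[0,0,0],"rotation":[0,0,0]}
  ]
}}

```text
t: 8.8
tcp_pos: [0.5997, -0.0856, 0.0799]
tool_rot: [0.738, 0.674, 0.001, 0.001]
force: [-0.4, 0.4, -3.4]
finger_gap: 0.265
```

Request:
{"op": "send_rows", "data": {
  "motion": [
    {"gripper":10,"travel":[0,0,1.5],"rotation":[0,0,0]},
    {"gripper":10,"travel":[0,0,1.5],"rotation":[0,0,0]},
    {"gripper":10,"travel":[0,0,0],"rotation":[0,0,0]},
    {"gripper":10,"travel":[0,0,0],"rotation":[0,0,0]}
  ]
}}

```text
t: 9.13
tcp_pos: [0.6, -0.0857, 0.0773]
tool_rot: [0.738, 0.674, 0.001, 0.001]
force: [-0.5, -0.1, -1.8]
finger_gap: 0.267
```

Request:
{"op": "send_rows", "data": {
  "motion": [
    {"gripper":10,"travel":[0,0,1.5],"rotation":[0,0,0]},
    {"gripper":10,"travel":[0,0,1.5],"rotation":[0,0,0]},
    {"gripper":10,"travel":[0,0,0],"rotation":[0,0,0]},
    {"gripper":10,"travel":[0,0,0],"rotation":[0,0,0]}
  ]
}}

```text
t: 9.47
tcp_pos: [0.5999, -0.0857, 0.0742]
tool_rot: [0.738, 0.674, 0.001, 0.001]
force: [-0.2, -0.6, -2.1]
finger_gap: 0.27
```

Request:
{"op": "send_rows", "data": {
  "motion": [
    {"gripper":10,"travel":[0,0,1.5],"rotation":[0,0,0]},
    {"gripper":10,"travel":[0,0,1],"rotation":[0,0,0]},
    {"gripper":10,"travel":[0,0,0],"rotation":[0,0,0]},
    {"gripper":10,"travel":[0,0,0],"rotation":[0,0,0]}
  ]
}}

```text
t: 9.8
tcp_pos: [0.5999, -0.0857, 0.0717]
tool_rot: [0.738, 0.674, 0.001, 0.001]
force: [0.6, 0.3, -2.5]
finger_gap: 0.268
```

Request:
{"op": "send_rows", "data": {
  "motion": [
    {"gripper":10,"travel":[0,0,1],"rotation":[0,0,0]},
    {"gripper":10,"travel":[0,0,1],"rotation":[0,0,0]},
    {"gripper":10,"travel":[0,0,0],"rotation":[0,0,0]},
    {"gripper":10,"travel":[0,0,0],"rotation":[0,0,0]}
  ]
}}

```text
t: 10.13
tcp_pos: [0.6002, -0.0859, 0.0702]
tool_rot: [0.738, 0.674, 0.001, 0.001]
force: [-0.3, -1.1, 0.4]
finger_gap: 0.267
```

Run:
```python
from h import *
go([.6,-.085,.08])
s=manip.sense();print(s['ft_torque'])
g=cv2.cvtColor(manip.snapshot("wrist"),cv2.COLOR_RGB2GRAY);cv2.imwrite("pics/w5.png",g)
```

```text
t 10.1333 tcp [600.2 -85.9  70.2] F [-0.3 -1.1  0.4] gap 22.8
shift [ 0.9 -0.2 -9.8]
[ 0.21272829  0.06551475 -0.02075523]
```

View pics/w5.png

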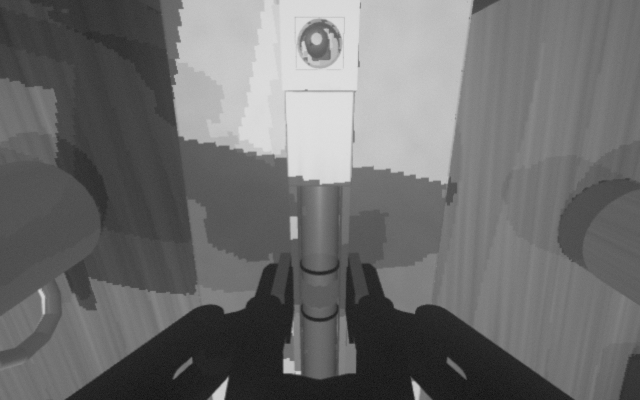

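The post stands inside the eye at (318,42), and the weight has come off the gripper. I release, lift and back off above the press place.

Request:
{"op": "send_rows", "data": {
  "motion": [
    {"gripper":60,"travel":[0,0,0],"rotation":[0,0,0]},
    {"gripper":60,"travel":[0,0,0],"rotation":[0,0,0]},
    {"gripper":60,"travel":[0,0,0],"rotation":[0,0,0]},
    {"gripper":60,"travel":[0,0,0],"rotation":[0,0,0]},
    {"gripper":60,"travel":[0,0,-10],"rotation":[0,0,0]},
    {"gripper":60,"travel":[0,0,-25],"rotation":[0,0,0]},
    {"gripper":60,"travel":[0,0,-25],"rotation":[0,0,0]},
    {"gripper":0,"travel":[-22,0,-5],"rotation":[0,0,0]},
    {"gripper":0,"travel":[-22,0,0],"rotation":[0,0,0]},
    {"gripper":0,"travel":[-22,0,0],"rotation":[0,0,0]},
    {"gripper":0,"travel":[0,0,0],"rotation":[0,0,0]},
    {"gripper":0,"travel":[0,0,0],"rotation":[0,0,0]}
  ]
}}

```text
t: 11.18
tcp_pos: [0.5939, -0.1524, 0.1356]
tool_rot: [0.739, 0.674, 0.002, 0.002]
force: [-0.6, 0.7, 0.1]
finger_gap: 0.005
```

Run:
```python
from h import *
go([.6,-.085,.08])
im=manip.snapshot("wrist")[:,:,::-1].copy();cv2.imwrite("pics/w6.png",im)
a=im[0:300,220:440]; a=cv2.resize(a,None,fx=2,fy=2,interpolation=cv2.INTER_CUBIC)
cv2.imwrite("pics/w6c.png",a)
for r in range(60,260,3): print(r,im[r,319].tolist(),im[r,322].tolist(),end=' ; ')
```

```text
t 11.1833 tcp [ 593.9 -152.4  135.6] F [-0.6  0.7  0.1] gap 0.4
shift [67.7 -0.4 55.6]
60 [155, 199, 155] [109, 146, 107] ; 63 [155, 199, 154] [109, 146, 107] ; 66 [153, 197, 153] [110, 148, 109] ; 69 [153, 197, 152] [110, 148, 109] ; 72 [154, 197, 154] [109, 147, 107] ; 75 [156, 200, 157] [111, 149, 109] ; 78 [154, 201, 155] [109, 149, 108] ; 81 [154, 198, 155] [112, 150, 111] ; 84 [153, 198, 155] [111, 148, 109] ; 87 [153, 198, 154] [111, 151, 110] ; 90 [153, 197, 152] [109, 148, 108] ; 93 [154, 199, 155] [108, 146, 107] ; 96 [154, 201, 157] [111, 150, 110] ; 99 [137, 174, 139] [101, 131, 100] ; 102 [138, 145, 145] [122, 129, 134] ; 105 [216, 223, 221] [202, 214, 219] ; 108 [215, 222, 221] [203, 214, 219] ; 111 [213, 221, 220] [202, 214, 219] ; 114 [213, 221, 220] [197, 210, 216] ; 117 [211, 220, 221] [194, 207, 215] ; 120 [207, 217, 220] [183, 199, 201] ; 123 [156, 197, 159] [114, 152, 113] ; 126 [145, 190, 146] [109, 149, 107] ; 129 [144, 189, 144] [109, 147, 107] ; 132 [143, 188, 144] [109, 147, 107] ; 135 [141, 186, 141] [107, 147, 105] ; 138 [137, 182, 137] [104, 144, 103] ; 1
[... 731 characters left out ...]
5] ; 201 [112, 155, 109] [97, 138, 93] ; 204 [106, 150, 104] [95, 135, 92] ; 207 [88, 99, 93] [90, 98, 94] ; 210 [92, 97, 98] [92, 96, 96] ; 213 [91, 96, 96] [92, 96, 98] ; 216 [89, 93, 95] [92, 97, 97] ; 219 [89, 92, 95] [92, 96, 98] ; 222 [91, 94, 96] [92, 96, 97] ; 225 [90, 94, 95] [93, 97, 98] ; 228 [92, 95, 97] [90, 94, 95] ; 231 [92, 95, 98] [91, 92, 96] ; 234 [133, 137, 140] [137, 142, 145] ; 237 [143, 148, 150] [143, 148, 150] ; 240 [140, 144, 149] [141, 145, 147] ; 243 [139, 144, 147] [139, 144, 147] ; 246 [139, 144, 146] [141, 146, 150] ; 249 [140, 143, 145] [139, 144, 146] ; 252 [131, 134, 137] [114, 118, 119] ; 255 [120, 123, 127] [50, 52, 53] ; 258 [101, 106, 106] [51, 53, 55] ;
```

View pics/w6c.png

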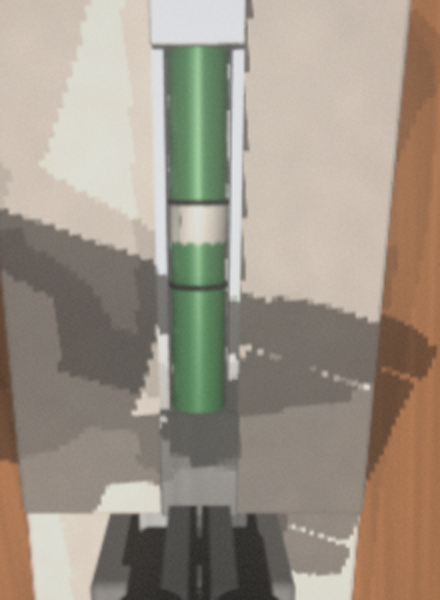

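The level lies flat along the shelf. The bubble touches the eye-side line: lines at rows 100.5 and 144, bubble rows 102–122. I'll take another reading now that it has settled.

```bash
cat >> h.py <<'E'
def bubble(name,show=False):
    s=manip.sense();im=manip.snapshot("wrist")
    cv2.imwrite(f"pics/{name}.png",im[:,:,::-1])
    P=im[:,312:326].astype(float);m=np.median(P,axis=1)
    green=m[:,1]-(m[:,0]+m[:,2])/2; L=m.mean(1)
    print('t',round(s['t'],2),'tcp',(s['tcp_pos']*1e3).round(1),'F',s['force'].round(1))
    print(' '.join(f'{r}:{green[r]:.0f}/{L[r]:.0f}' for r in range(60,260,1 if show else 2)))
E
python3 - <<'E'
from h import *
bubble("b1",True)
go([.585,-.2285,.15],np.radians(84.64))
# knob from wrist image later; stand axis prediction
y=np.radians(84.64);u=np.array([np.cos(y),np.sin(y)]);print("knob pred",np.array([.6092,.0135])-.245*u)
E
```

```text
t 11.23 tcp [ 593.7 -151.3  135.3] F [ 0.3 -0.6 -0.1]
60:40/126 61:40/128 62:40/129 63:39/127 64:41/128 65:40/126 66:42/126 67:41/126 68:41/127 69:40/126 70:40/128 71:40/128 72:40/129 73:40/127 74:40/128 75:40/127 76:40/126 77:41/128 78:41/127 79:41/127 80:40/126 81:40/128 82:40/126 83:41/126 84:41/126 85:40/127 86:42/126 87:40/126 88:41/126 89:40/126 90:41/126 91:40/126 92:40/126 93:40/127 94:40/126 95:40/126 96:42/126 97:41/125 98:41/126 99:41/126 100:40/126 101:36/120 102:20/97 103:5/81 104:2/110 105:2/175 106:3/208 107:4/213 108:3/213 109:4/212 110:3/212 111:3/212 112:4/212 113:4/212 114:4/211 115:4/210 116:3/210 117:4/210 118:4/211 119:4/211 120:2/208 121:4/208 122:5/201 123:16/176 124:30/141 125:42/125 126:40/123 127:40/122 128:40/122 129:40/122 130:42/122 131:41/121 132:40/121 133:40/121 134:42/121 135:41/122 136:41/120 137:42/120 138:42/120 139:41/119 140:41/118 141:41/116 142:40/115 143:39/113 144:30/98 145:11/73 146:6/67 147:22/87 148:36/110 149:41/116 150:42/118 151:42/118 152:42/116 153:42/116 154:41/116 155:40/117 156:42/118 157:42/116 158:40/116 159:42/115 160:42/116 16
[... 498 characters left out ...]
2/108 207:37/105 208:22/100 209:4/95 210:0/94 211:1/96 212:2/95 213:0/96 214:1/96 215:0/96 216:2/96 217:1/96 218:1/96 219:0/96 220:0/95 221:1/95 222:1/95 223:2/95 224:1/95 225:1/96 226:1/95 227:0/96 228:1/96 229:1/96 230:1/96 231:2/99 232:0/106 233:0/116 234:-0/120 235:0/133 236:1/145 237:1/146 238:0/147 239:1/147 240:2/146 241:1/148 242:1/146 243:1/146 244:2/146 245:1/145 246:1/145 247:1/145 248:1/144 249:2/145 250:1/144 251:2/142 252:0/122 253:0/80 254:2/64 255:1/62 256:0/63 257:0/62 258:0/61 259:0/60
t 11.2833 tcp [ 593.6 -150.7  135. ] F [-0.2  0.1 -0.4] gap 0.1
shift [-78.2  -1.5 -15. ]
rot [ 0.18 -0.03  0.16] shift in target frame [-78.2  -1.3 -15. ]
knob pred [ 0.58631375 -0.23042872]
```

Request:
{"op": "send_rows", "data": {
  "motion": [
    {"gripper":70,"travel":[0,0,-15],"rotation":[0,0,0]},
    {"gripper":70,"travel":[-20,0,-5],"rotation":[0,0,0]},
    {"gripper":70,"travel":[-30,-0.5,0],"rotation":[0,0,0]},
    {"gripper":70,"travel":[-28,-0.5,0],"rotation":[0,0,0]},
    {"gripper":70,"travel":[0,0,0],"rotation":[0,0,0]},
    {"gripper":70,"travel":[0,0,0],"rotation":[0,0,0]},
    {"gripper":70,"travel":[0,0,0],"rotation":[0,0,0]}
  ],
  "newtons": 40
}}

```text
t: 11.87
tcp_pos: [0.5854, -0.2275, 0.1545]
tool_rot: [0.738, 0.675, 0.001, 0.0]
force: [0.4, 1.0, 0.4]
finger_gap: 0.823
```

Run:
```python
from h import *
go([.585,-.2295,.095],np.radians(84.64))
c=manip.calibration("wrist")
print("expected knob px",pix("wrist",[.585,-.2295,.126],c),pix("wrist",[.585,-.2055,.126],c))
im=manip.snapshot("wrist")[:,:,::-1]
im=cv2.convertScaleAbs(im[150:400,200:440],alpha=2.2,beta=10)
cv2.imwrite("pics/w7.png",cv2.resize(im,None,fx=2.4,fy=2.4,interpolation=cv2.INTER_CUBIC))
```

```text
t 11.8667 tcp [ 585.4 -227.5  154.5] F [0.4 1.  0.4] gap 70.3
shift [-2.1 -0.3 59.5]
rot [ 0.13 -0.08  0.21] shift in target frame [-2.  -0.2 59.5]
expected knob px [318.02535643 248.70266058] [314.04926101 209.01545709]
```

View pics/w7.png

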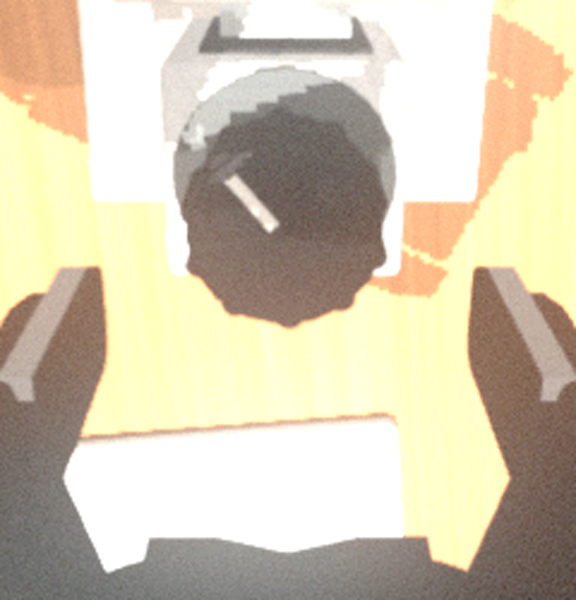

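Run:
```python
from h import *
s=manip.sense();M=R.from_quat(s['tool_rot'])
for p in ((319.6,284.2),(278.3,239.6),(361.3,239.6),(319.6,198)):
    print((M.inv().apply(at("wrist",*p,.126)-s['tcp_pos'])*1e3).round(1))
```

```text
[-25.1   0.6  28.5]
[  3.6 -22.7  28.5]
[ 3.6 24.2 28.6]
[28.2  0.6 28.5]
```

Request:
{"op": "send_rows", "data": {
  "motion": [
    {"gripper":70,"travel":[-0.8,0.6,10],"rotation":[0,0,0]},
    {"gripper":70,"travel":[0,0,18],"rotation":[0,0,0]},
    {"gripper":70,"travel":[0,0,18],"rotation":[0,0,0]},
    {"gripper":70,"travel":[0,0,10],"rotation":[0,0,0]},
    {"gripper":70,"travel":[0,0,3],"rotation":[0,0,0]},
    {"gripper":70,"travel":[0,0,0],"rotation":[0,0,0]},
    {"gripper":30,"travel":[0,0,0],"rotation":[0,0,0]},
    {"gripper":30,"travel":[0,0,0],"rotation":[0,0,0]},
    {"gripper":30,"travel":[0,0,0],"rotation":[0,0,0]},
    {"gripper":30,"travel":[0,0,0],"rotation":[0,0,0]},
    {"gripper":30,"travel":[0,0,0],"rotation":[0,0,0]}
  ],
  "newtons": 40
}}

```text
t: 12.83
tcp_pos: [0.5848, -0.2296, 0.0969]
tool_rot: [0.738, 0.675, 0.0, 0.0]
force: [-5.7, 0.4, 3.7]
finger_gap: 0.55
```

Request:
{"op": "send_rows", "data": {
  "motion": [
    {"gripper":30,"travel":[0,0,0],"rotation":[0,0,3.6]},
    {"gripper":30,"travel":[0,0,0],"rotation":[0,0,7]},
    {"gripper":30,"travel":[0,0,0],"rotation":[0,0,7]},
    {"gripper":30,"travel":[0,0,0],"rotation":[0,0,7]},
    {"gripper":30,"travel":[0,0,0],"rotation":[0,0,7]},
    {"gripper":30,"travel":[0,0,0],"rotation":[0,0,7]},
    {"gripper":30,"travel":[0,0,0],"rotation":[0,0,7]},
    {"gripper":30,"travel":[0,0,0],"rotation":[0,0,7]},
    {"gripper":30,"travel":[0,0,0],"rotation":[0,0,7]},
    {"gripper":30,"travel":[0,0,0],"rotation":[0,0,7]},
    {"gripper":30,"travel":[0,0,0],"rotation":[0,0,7]},
    {"gripper":30,"travel":[0,0,0],"rotation":[0,0,2.4]}
  ]
}}

```text
t: 13.83
tcp_pos: [0.5858, -0.2304, 0.097]
tool_rot: [0.997, 0.075, 0.001, 0.001]
force: [-3.6, -1.2, 3.5]
finger_gap: 0.552
```

Request:
{"op": "send_rows", "data": {
  "motion": [
    {"gripper":30,"travel":[0,0,0],"rotation":[0,0,0]},
    {"gripper":30,"travel":[0,0,0],"rotation":[0,0,0]},
    {"gripper":62,"travel":[0,0,0],"rotation":[0,0,0]},
    {"gripper":62,"travel":[0,0,0],"rotation":[0,0,0]},
    {"gripper":62,"travel":[0,0,0],"rotation":[0,0,0]},
    {"gripper":62,"travel":[0,0,-15],"rotation":[0,0,0]},
    {"gripper":62,"travel":[0,0,-25],"rotation":[0,0,0]},
    {"gripper":62,"travel":[0,0,-15],"rotation":[0,0,0]},
    {"gripper":62,"travel":[0,0,0],"rotation":[0,0,0]}
  ]
}}

```text
t: 14.58
tcp_pos: [0.5891, -0.231, 0.1544]
tool_rot: [0.997, 0.077, 0.005, 0.003]
force: [0.6, -0.1, 0.3]
finger_gap: 0.724
```

Run:
```python
from h import *
y=np.radians(84.64);u=np.array([np.cos(y),np.sin(y)])
P=np.array([.6092,.0135])-.166*u;print(P)
go([*P,.14],y)
```

```text
[ 0.5936934  -0.15177415]
t 14.5833 tcp [ 589.1 -231.   154.4] F [ 0.6 -0.1  0.3] gap 61.9
shift [ 16.6 -77.7  14.1]
rot [  0.68  -0.27 -75.79] shift in target frame [79.3 -2.8 14.4]
```

Request:
{"op": "send_rows", "data": {
  "motion": [
    {"gripper":0,"travel":[0,0,-5],"rotation":[0.68,-0.27,-6]},
    {"gripper":0,"travel":[0,0,0],"rotation":[0,0,-7]},
    {"gripper":0,"travel":[0,0,0],"rotation":[0,0,-7]},
    {"gripper":0,"travel":[0,0,0],"rotation":[0,0,-7]},
    {"gripper":0,"travel":[0,0,0],"rotation":[0,0,-7]},
    {"gripper":0,"travel":[0,0,0],"rotation":[0,0,-7]},
    {"gripper":0,"travel":[0,0,0],"rotation":[0,0,-7]},
    {"gripper":0,"travel":[0,0,0],"rotation":[0,0,-7]},
    {"gripper":0,"travel":[0,0,0],"rotation":[0,0,-7]},
    {"gripper":0,"travel":[0,0,0],"rotation":[0,0,-7]},
    {"gripper":0,"travel":[0,0,0],"rotation":[0,0,-6.8]}
  ]
}}

```text
t: 15.5
tcp_pos: [0.5862, -0.2295, 0.1547]
tool_rot: [0.737, 0.675, 0.002, -0.005]
force: [-0.4, -1.2, -0.4]
finger_gap: -0.001
```

Request:
{"op": "send_rows", "data": {
  "motion": [
    {"gripper":0,"travel":[20,-0.7,0],"rotation":[0,0,0]},
    {"gripper":0,"travel":[30,-0.7,0],"rotation":[0,0,0]},
    {"gripper":0,"travel":[29.3,-1.4,10],"rotation":[0,0,0]},
    {"gripper":0,"travel":[0,0,15],"rotation":[0,0,0]},
    {"gripper":0,"travel":[0,0,15],"rotation":[0,0,0]},
    {"gripper":0,"travel":[0,0,5],"rotation":[0,0,0]},
    {"gripper":0,"travel":[0,0,0],"rotation":[0,0,0]},
    {"gripper":0,"travel":[0,0,0],"rotation":[0,0,0]}
  ]
}}

```text
t: 16.17
tcp_pos: [0.5907, -0.1503, 0.1111]
tool_rot: [0.74, 0.673, 0.002, -0.005]
force: [0.3, -1.6, 0.8]
finger_gap: 0.002
```

Run:
```python
from h import *
go([.5937,-.1518,.1],np.radians(84.64))
bubble("b2")
```

```text
t 16.1667 tcp [ 590.7 -150.3  111.1] F [ 0.3 -1.6  0.8] gap 0.2
shift [-1.3  3.2 11.1]
rot [-0.29 -0.59 -0.04] shift in target frame [-1.2  3.1 11.1]
t 16.17 tcp [ 590.7 -150.3  111.1] F [ 0.3 -1.6  0.8]
60:35/111 62:36/109 64:36/110 66:36/111 68:34/110 70:36/111 72:37/111 74:36/111 76:35/109 78:36/110 80:36/111 82:36/110 84:35/110 86:36/109 88:36/109 90:37/111 92:36/110 94:36/110 96:36/110 98:35/110 100:35/109 102:7/78 104:8/80 106:36/109 108:36/110 110:36/110 112:36/109 114:37/110 116:36/110 118:37/108 120:37/109 122:37/109 124:37/110 126:37/108 128:37/109 130:37/107 132:37/107 134:38/108 136:37/107 138:38/106 140:38/107 142:33/129 144:7/179 146:2/190 148:2/196 150:4/189 152:3/102 154:2/82 156:2/141 158:2/114 160:2/114 162:3/114 164:3/113 166:20/108 168:38/103 170:40/103 172:39/102 174:39/102 176:39/100 178:39/101 180:40/102 182:39/99 184:40/101 186:40/102 188:40/101 190:40/100 192:38/100 194:39/99 196:40/100 198:39/99 200:40/100 202:38/98 204:40/101 206:40/99 208:40/99 210:41/100 212:40/98 214:40/98 216:40/98 218:40/98 220:41/99 222:40/96 224:40/97 226:32/97 228:2/89 230:2/93 232:1/94 234:2/94 236:1/94 238:1/93 240:0/93 242:1/94 244:1/93 246:1/93 248:0/94 250:1/93 252:2/82 254:1/59 256:2/60 258:1/59
```

Request:
{"op": "send_rows", "data": {
  "motion": [
    {"gripper":0,"travel":[-0.6,1.5,3],"rotation":[-0.3,-0.6,0]},
    {"gripper":0,"travel":[-0.6,1.6,3],"rotation":[0,0,0]},
    {"gripper":0,"travel":[0,0,2],"rotation":[0,0,0]},
    {"gripper":0,"travel":[0,0,1],"rotation":[0,0,0]},
    {"gripper":0,"travel":[0,0,1],"rotation":[0,0,0]},
    {"gripper":0,"travel":[0,0,1],"rotation":[0,0,0]},
    {"gripper":0,"travel":[0,0,0],"rotation":[0,0,0]},
    {"gripper":0,"travel":[0,0,0],"rotation":[0,0,0]}
  ]
}}

```text
t: 16.88
tcp_pos: [0.5937, -0.1516, 0.1006]
tool_rot: [0.74, 0.673, 0.0, 0.0]
force: [0.3, -0.4, -0.3]
finger_gap: -0.001
```

Request:
{"op": "send_rows", "data": {
  "motion": [
    {"gripper":0,"travel":[0,0,1],"rotation":[0,0,0]},
    {"gripper":0,"travel":[0,0,1],"rotation":[0,0,0]},
    {"gripper":0,"travel":[0,0,0],"rotation":[0,0,0]},
    {"gripper":0,"travel":[0,0,0],"rotation":[0,0,0]}
  ]
}}

```text
t: 17.22
tcp_pos: [0.594, -0.1519, 0.099]
tool_rot: [0.74, 0.673, 0.0, 0.001]
force: [-0.4, -0.5, 2.6]
finger_gap: -0.0
```

Contact at TCP z ≈ 0.0995, as predicted. I press on in small steps.

Request:
{"op": "send_rows", "data": {
  "motion": [
    {"gripper":0,"travel":[0,0,1],"rotation":[0,0,0]},
    {"gripper":0,"travel":[0,0,1],"rotation":[0,0,0]},
    {"gripper":0,"travel":[0,0,1],"rotation":[0,0,0]},
    {"gripper":0,"travel":[0,0,0],"rotation":[0,0,0]},
    {"gripper":0,"travel":[0,0,0],"rotation":[0,0,0]}
  ]
}}

```text
t: 17.63
tcp_pos: [0.594, -0.1523, 0.0959]
tool_rot: [0.74, 0.673, 0.0, 0.001]
force: [-1.7, -2.0, 3.8]
finger_gap: -0.003
```

Request:
{"op": "send_rows", "data": {
  "motion": [
    {"gripper":0,"travel":[0,0,1],"rotation":[0,0,0]},
    {"gripper":0,"travel":[0,0,0.5],"rotation":[0,0,0]},
    {"gripper":0,"travel":[0,0,0],"rotation":[0,0,0]},
    {"gripper":0,"travel":[0,0,0],"rotation":[0,0,0]},
    {"gripper":0,"travel":[0,0,0],"rotation":[0,0,0]}
  ]
}}

```text
t: 18.05
tcp_pos: [0.5941, -0.1522, 0.0945]
tool_rot: [0.74, 0.673, 0.0, 0.001]
force: [-0.8, -4.8, 5.1]
finger_gap: -0.004
```

Request:
{"op": "send_rows", "data": {
  "motion": [
    {"gripper":0,"travel":[0,0,0.5],"rotation":[0,0,0]},
    {"gripper":0,"travel":[0,0,0.5],"rotation":[0,0,0]},
    {"gripper":0,"travel":[0,0,0],"rotation":[0,0,0]},
    {"gripper":0,"travel":[0,0,0],"rotation":[0,0,0]},
    {"gripper":0,"travel":[0,0,0],"rotation":[0,0,0]}
  ]
}}

```text
t: 18.47
tcp_pos: [0.5942, -0.1523, 0.0938]
tool_rot: [0.74, 0.673, 0.0, 0.001]
force: [-0.9, -3.9, 7.4]
finger_gap: -0.001
```

Run:
```python
from h import *
bubble("b3")
for _ in range(3):
    manip.snapshot("top");print(manip.sense()['force'].round(1),manip.sense()['tcp_pos'])
```

```text
t 18.47 tcp [ 594.2 -152.3   93.8] F [-0.9 -3.9  7.4]
60:42/134 62:42/134 64:42/136 66:43/135 68:43/135 70:42/135 72:43/135 74:43/136 76:44/134 78:43/134 80:42/136 82:42/137 84:41/134 86:42/136 88:43/136 90:41/136 92:42/137 94:42/135 96:42/137 98:42/137 100:26/109 102:2/79 104:30/116 106:42/137 108:42/137 110:42/136 112:42/136 114:42/135 116:42/134 118:43/141 120:27/172 122:4/217 124:4/216 126:4/216 128:4/215 130:3/215 132:4/215 134:4/215 136:3/214 138:3/213 140:3/213 142:4/213 144:4/206 146:33/146 148:42/129 150:42/124 152:43/122 154:43/120 156:8/70 158:10/74 160:40/123 162:43/124 164:43/124 166:44/123 168:44/122 170:44/122 172:44/122 174:44/120 176:44/118 178:44/120 180:43/118 182:44/118 184:44/118 186:45/116 188:43/118 190:44/116 192:44/115 194:45/115 196:44/113 198:44/113 200:44/114 202:44/114 204:44/112 206:44/112 208:44/112 210:43/111 212:44/111 214:43/110 216:44/110 218:44/110 220:44/109 222:44/109 224:44/108 226:44/108 228:44/108 230:43/105 232:43/106 234:42/106 236:9/91 238:2/91 240:2/92 242:2/92 244:0/92 246:2/92 248:2/92 250:1/91 252:2/80 254:0/58 256:1/56 258:2/58
[-1.7 -3.4  6.9] [ 0.59424263 -0.15233224  0.09380423]
[-1.  -3.7  6.6] [ 0.59421724 -0.1523184   0.09382278]
[-1.4 -4.4  6.9] [ 0.59424637 -0.15235316  0.09383105]
```

Request:
{"op": "send_rows", "data": {
  "motion": [
    {"gripper":0,"travel":[-0.3,0,0.5],"rotation":[0,0,0]},
    {"gripper":0,"travel":[0,0,0.5],"rotation":[0,0,0]},
    {"gripper":0,"travel":[0,0,0],"rotation":[0,0,0]},
    {"gripper":0,"travel":[0,0,0],"rotation":[0,0,0]},
    {"gripper":0,"travel":[0,0,0],"rotation":[0,0,0]},
    {"gripper":0,"travel":[0,0,0],"rotation":[0,0,0]},
    {"gripper":0,"travel":[0,0,0],"rotation":[0,0,0]},
    {"gripper":0,"travel":[0,0,0],"rotation":[0,0,0]},
    {"gripper":0,"travel":[0,0,0],"rotation":[0,0,0]},
    {"gripper":0,"travel":[0,0,0],"rotation":[0,0,0]},
    {"gripper":0,"travel":[0,0,0],"rotation":[0,0,0]},
    {"gripper":0,"travel":[0,0,0],"rotation":[0,0,0]}
  ]
}}

```text
t: 19.67
tcp_pos: [0.5943, -0.1525, 0.0931]
tool_rot: [0.74, 0.673, 0.0, 0.001]
force: [-2.2, -3.9, 9.1]
finger_gap: 0.001
```

Run:
```python
from h import *
bubble("b4")
for _ in range(3):
    im=manip.snapshot("scene");print(manip.sense()['force'].round(1),manip.sense()['tcp_pos'])
a=cv2.resize(cv2.imread("pics/b4.png")[0:270,190:450],None,fx=2,fy=2,interpolation=cv2.INTER_CUBIC)
b=cv2.resize(im[130:260,230:500,::-1],(520,250),interpolation=cv2.INTER_CUBIC)
cv2.imwrite("pics/v11.png",cv2.resize(np.vstack([a,b]),None,fx=.75,fy=.75,interpolation=cv2.INTER_AREA))
```

```text
t 19.67 tcp [ 594.3 -152.5   93.1] F [-2.2 -3.9  9.1]
60:42/136 62:43/135 64:43/136 66:43/136 68:42/136 70:42/135 72:42/136 74:42/136 76:42/137 78:44/136 80:42/135 82:42/137 84:42/135 86:42/136 88:42/136 90:42/135 92:42/137 94:42/135 96:42/137 98:42/135 100:26/108 102:3/81 104:30/116 106:43/135 108:42/135 110:42/135 112:42/140 114:18/185 116:4/216 118:4/217 120:4/216 122:4/217 124:4/216 126:4/216 128:4/213 130:4/213 132:3/212 134:4/212 136:3/213 138:5/210 140:32/151 142:42/132 144:42/129 146:42/128 148:43/128 150:43/122 152:43/120 154:43/118 156:8/72 158:10/73 160:42/122 162:44/124 164:43/123 166:44/123 168:44/122 170:43/122 172:44/122 174:44/120 176:44/118 178:44/118 180:44/118 182:46/118 184:44/117 186:44/115 188:44/116 190:44/115 192:44/115 194:45/114 196:44/115 198:45/114 200:45/115 202:44/113 204:44/113 206:46/111 208:44/110 210:44/112 212:44/110 214:44/108 216:44/110 218:43/109 220:44/107 222:45/107 224:44/107 226:44/108 228:44/108 230:43/107 232:43/106 234:43/105 236:9/91 238:2/92 240:1/92 242:1/92 244:2/92 246:2/93 248:2/91 250:2/92 252:2/82 254:1/56 256:2/59 258:2/59
[-0.7 -4.   8.8] [ 0.59432783 -0.15251591  0.09313292]
[-1.2 -3.9  8.6] [ 0.59435238 -0.15249867  0.09314602]
[-2.3 -3.5  7.7] [ 0.59437345 -0.15252682  0.09315508]
```

View pics/v11.png

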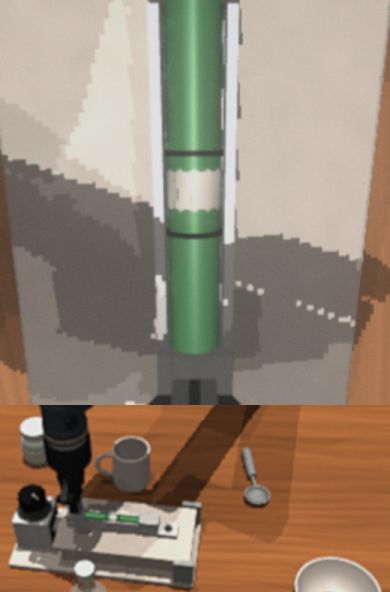

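The bubble sits between the lines, centre about +1 mm at 8.5 N, with the eye on the post. I'll hold a further second to check that it stays.

Request:
{"op": "send_rows", "data": {
  "motion": [
    {"gripper":0,"travel":[0,0,0.2],"rotation":[0,0,0]},
    {"gripper":0,"travel":[0,0,0],"rotation":[0,0,0]},
    {"gripper":0,"travel":[0,0,0],"rotation":[0,0,0]},
    {"gripper":0,"travel":[0,0,0],"rotation":[0,0,0]},
    {"gripper":0,"travel":[0,0,0],"rotation":[0,0,0]},
    {"gripper":0,"travel":[0,0,0],"rotation":[0,0,0]},
    {"gripper":0,"travel":[0,0,0],"rotation":[0,0,0]},
    {"gripper":0,"travel":[0,0,0],"rotation":[0,0,0]},
    {"gripper":0,"travel":[0,0,0],"rotation":[0,0,0]},
    {"gripper":0,"travel":[0,0,0],"rotation":[0,0,0]},
    {"gripper":0,"travel":[0,0,0],"rotation":[0,0,0]},
    {"gripper":0,"travel":[0,0,0],"rotation":[0,0,0]}
  ]
}}

```text
t: 20.87
tcp_pos: [0.5944, -0.1525, 0.093]
tool_rot: [0.74, 0.673, 0.0, 0.002]
force: [-1.4, -3.8, 9.1]
finger_gap: 0.001
```

Run:
```python
from h import *
bubble("b5")
```

```text
t 20.87 tcp [ 594.4 -152.5   93. ] F [-1.4 -3.8  9.1]
60:43/135 62:43/134 64:42/134 66:43/136 68:43/135 70:42/136 72:43/136 74:42/136 76:42/135 78:41/136 80:43/136 82:42/135 84:42/135 86:43/138 88:42/137 90:42/136 92:42/135 94:42/136 96:42/137 98:42/134 100:26/108 102:2/81 104:30/116 106:42/136 108:43/136 110:42/138 112:40/144 114:10/204 116:4/217 118:4/217 120:4/216 122:3/215 124:4/216 126:3/215 128:2/215 130:4/214 132:4/213 134:4/211 136:4/212 138:12/193 140:42/140 142:43/131 144:43/129 146:43/127 148:43/127 150:43/122 152:42/122 154:41/118 156:8/72 158:11/72 160:42/121 162:44/124 164:43/123 166:45/122 168:44/121 170:44/122 172:43/121 174:44/120 176:44/120 178:44/118 180:44/118 182:44/117 184:44/117 186:44/116 188:45/115 190:44/113 192:44/115 194:44/114 196:44/114 198:44/113 200:45/113 202:44/113 204:44/113 206:44/111 208:45/112 210:44/112 212:44/109 214:44/110 216:44/110 218:45/110 220:44/110 222:44/108 224:44/108 226:45/109 228:44/107 230:43/108 232:43/105 234:43/105 236:9/91 238:1/92 240:2/92 242:2/92 244:1/92 246:0/93 248:2/91 250:2/92 252:2/82 254:2/58 256:2/56 258:2/56
```

```bash
python3 -c "
from station import manip
print(manip.sign_off())"
```

```text
the job is handed in; nothing more can be done
None
```

The level lies flat along the shelf with its eye over the post. I turned the knob about 76° (1.33 rad) clockwise. The arm is still pressing the free end down with the closed fingertips, as handed in at about 21 s.

**Bubble:** it is between the two black lines, with its centre about +1.4 mm from the middle towards the eye. It stayed there over the last second, moving only about 0.3 mm when I pressed 0.2 mm further.

**Shelf fully down:** the push reads about 9 N, against the 6 N needed. The pressed end went down about 6 mm, which fits the 5 mm of spring travel plus some give in the stand. I inferred this from force and travel; there is no direct reading of the shelf joint.

**Disagreements and things not checked:**
- A sideways force of about 4 N on the fingertips remains, and shifting the tool 0.3 mm did not relieve it.
- The visible part of the bubble measured about 11 mm rather than 14 mm, so I judged its position by the middle of what shows.
- I saw no other object disturbed in the last picture, but I did not check each one by measurement.

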